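Hold a hinge leaf in line with its jamb for the pin

TASK

Two loose hinge leaves lie on the worktop; pick up, by its orange handle, the one whose knuckle fits between the two knuckles on the blue jamb block. Bring that knuckle in between them so that all the holes are in line and the leaf is level and square to the block, and finish while still holding it there in the gripper, without forcing it against the block, so that a colleague can slide the brass pin through. Leave the other leaf, the waiting pin, the vial and the small beaker as they are.

Things in the scene. Friction and masses are not known exactly. Their poses are not given: they have to be found in the camera images.
- single_leaf: The leaf that fits: aluminium plate, x -30 to +32, 80 (y) x 6 mm, lying flat, with ONE steel knuckle (tube along y, 24 mm long, 24 mm outside, 14 mm bore) mid on its +x edge, spanning x 40 to 64 mm, top 24 mm above the underside. Loose, about 0.2 kg. Origin on the underside below the handle's centre; x points from handle to knuckle, z up.
- single_handle (a point): Grip point in that leaf's orange handle: x = 0, y = 0, z = 47 mm in the leaf's frame, same axes. The handle is an upright bar with flat sides, 14 mm thick (x), 50 mm long (y), top 60 mm above the underside. Fingertips kept over 26 mm above the underside pass clear of the knuckle at any opening.
- single_knuckle (a point): Centre of the bore of that leaf's knuckle: at x = 52, y = 0, z = 12 mm in the leaf's frame; same axes (y along the bore).
- twin_leaf: The other leaf, to be left alone: same plate, handle and frame, but TWO knuckles (each 22 mm long, centred at y = -28 and +28 mm) with a gap between them; it cannot fit, for the jamb's knuckles stand in the same places.
- jamb: Blue jamb block, fixed: 50 (x) x 96 (y) mm, top at 114 mm, on a base plate 8 mm high (x -25 to +65, y -60 to +60 mm). Origin on the worktop under the block's centre; z up; x points from its knuckles to the block, so the leaf comes from its -x side. Two steel knuckles (24 mm outside, 14 mm bore) span y 17 to 39 and -39 to -17 mm: a 34 mm gap for the loose leaf's 24 mm knuckle.
- jamb_axis (a point): Centre of the gap on the axis of the jamb's knuckles: x = -41, y = 0, z = 100 mm in the jamb's frame (16 mm in front of the block's face), same axes (y along the bores). The holes are in line when single_knuckle lies here with its axes parallel to these. Nothing supports the leaf there.
- hinge_pin (a joint): Brass hinge pin, 9 mm thick, waiting in the jamb's knuckle on the +y side: slide in m, 0 as it waits (tip inside that knuckle, 3 mm short of the gap), grows as it is pushed in. To be left as it is.
- pin_head (a point): End of the pin's head (16 mm across), which stands out on the +y side, 90 mm from the middle of the gap at the start.
- vial: Small amber vial with a white cap, 32 mm across, 54 mm high, loose; bystander. Origin at the centre of its underside.
- small_beaker: Small beaker, 44 mm across, 56 mm high, loose, to the right of the jamb; bystander. Origin at the centre of its underside.
There are look-alikes about, which are no part of the job. What is shaped like the single_leaf but green is not meant.

How it is judged:
By the outcome, as a careful person would: the job done as asked, in the order asked, and still so for the second after the job is handed in, while the arm keeps its last pose, push and grip.
It also fails if it takes over 32 s, if anything falls off the work surface, if the arm or the gripper's body presses on something with over 40 N, if the wrist force passes 120 N, or if a joint passes its speed limit or range.

ROBOT

A 6-joint arm with a two-finger parallel gripper is mounted at the origin on a cart in front of the work surface, level with it; the furniture and walls round the work are solid. World frame = base frame: x ahead of the robot, y to its left, z up, the work surface at z = 0. Lengths are in m, angles in rad, forces in N, time in s.
With the tool pointing down it reaches from about 0.275 to 0.75 m from the base axis. Payload 10.2 kg.
Tool frame: the origin (TCP) lies between the finger pads; the fingertips stand 22 mm ahead of it and the grasp point (between the pads) lies 3 mm ahead of it; z points along the fingers, y is the line along which they close (so a half turn about z gives the same grasp; the last joint's range is limited). The gripper opens to 85 mm and grips with 20 to 120 N. Pads are 22 mm wide; open, the fingers measure 114 mm over their backs; the gripper's body (76 mm by 85 mm) begins 54 mm behind the grasp point. The pads swing forward as they close: fully open they stand 13 mm farther back than shut.
Start: joints at [0.984, 0.313, 1.498, -0, 1.331, -0.223], TCP at [0.187, 0.491, 0.253] pointing down, gripper open.
Joint ranges: [-2.94, 2.94], [-0.97, 2.17], [0.19, 2.56], [-1.23, 4.37], [0.02, 3.11], [-2.88, 2.88]. Speed limits (rad/s): [2.39, 2.39, 3.01, 3.14, 3.14, 3.14].

INTERFACE

Orientations are given as [roll, pitch, yaw] about the fixed x, y, z axes, in that order (R = Rz(yaw) Ry(pitch) Rx(roll)).
In Python, from rig import r, viewer, order gives the robot as it stands.
- The arm moves only by the tool apply_moves, never from a script. Its argument "targets" is a list of rows, each an object of numbers: "ax", "ay", "az": the turn, a rotation vector about the tool's x, y, z in rad; "tx", "ty", "tz": the shift along the tool's x, y, z in mm; "gripper": the opening, from 0 (shut) to 1 (fully open). In form: [{"ax": .., "ay": .., "az": .., "tx": .., "ty": .., "tz": .., "gripper": ..}, ...]. A call has 1 to 5 rows; each row is the pose to reach, as a shift and turn from the pose commanded when the call began, along the tool's axes at that moment; what a row does not reach only later rows make up. A row lasts 1/10 s, in which the tool goes at most 50 mm and 8.59 degrees, less where a joint would pass 70% of its speed; a pose out of reach is approached as far as the arm can. A call with a gripper value outside its range is refused whole. The fingers move at their own pace and stop on an object; "squeeze" is the grip in N (left out, the last holds). Time passes only in rows, so rows that repeat a pose let the fingers close. It gives the time, the measured TCP pose, the force, the opening and the grip force at its end, in the units of the state.
- r.state(): the state, without advancing time (a new reading comes with each control period).
- viewer.snapshot(name): name is "side" or "top" or "wrist"; returns the picture (480x640x3 uint8, blue, green, red); there is no depth.
- viewer.camera_info(name): a dict with "fx", "fy", "cx", "cy" (pixels), "extrinsics" (4x4, takes a point from camera to world coordinates). Camera axes: x right, y down, z forward; pixel columns grow to the right and rows downward; lengths in m; the calibration is good to about 2 mm. The wrist camera is an equidistant fisheye: a pixel r from the principal point sees the ray r / f radians off the axis. A picture is of the moment at which its call begins: read the wrist's pose just before it. camera_info takes no time and is no camera call; for the wrist camera it gives the pose at the moment of the call.
- order.close_job(): hands the job in; it is judged then, once.
The state is a dict: "time": time; "joint_positions": joint angles; "dq": joint speeds; "joint_efforts": joint torques, N m; "position": TCP position; "ee_rot": TCP orientation; "ft_force": force on the tool from outside, world axes, zero at the start; "moment": the same for the moment, N m; "width": finger opening in m; "gripper_force": force on a finger pad.
Only numpy, scipy, OpenCV 4.12 (cv2) and the standard library are available. Lean on these libraries where they do the work, as an engineer would, in place of code of your own. Each camera call takes 0.05 s, during which the arm holds its last target. There are 200 camera calls.

## Working session

There is one attempt and no reset: what is moved stays moved. The work goes in short steps, Python scripts to look and compute and a tool call to move; the robot and the scene stay as the last step left them, time stands still between calls to the robot, and variables do not carry over. Pictures are saved under pics/ and viewed, at most 10 in all, crops included, and the job is handed in when it is done.

Besides the shell and the picture viewer there is one more tool, called after ">>>" as name(argument=value, ...) on one line, values as JSON. apply_moves: Moves the arm, as the interface text tells. Its arguments: {"type":"object","properties":{"targets":{"type":"array","items":{"type":"object","properties":{"ax":{"type":"number"},"ay":{"type":"number"},"az":{"type":"number"},"tx":{"type":"number"},"ty":{"type":"number"},"tz":{"type":"number"},"gripper":{"type":"number"}}}},"squeeze":{"type":"number"}},"required":["targets"]}

```bash
ls; mkdir -p pics
python3 - <<'E'
from rig import r,viewer,order
import cv2,numpy as np
s=r.state();print(s)
for n in("top","side"):
    cv2.imwrite(f"pics/{n}0.png",viewer.snapshot(n))
for n in("top","side","wrist"): print(n,viewer.camera_info(n))
E
```

```text
pics
{'time': 0.0, 'joint_positions': array([ 9.83593950e-01,  3.13422046e-01,  1.49845112e+00,  2.34246090e-05,
        1.33098282e+00, -2.23405168e-01]), 'dq': array([ 0.00056416,  0.00033093,  0.00109911, -0.00062155, -0.00026806,
        0.00011276]), 'joint_efforts': array([-6.50103220e-05, -4.12262750e+01, -2.59744799e+01, -2.10973376e-04,
        4.16509254e-03, -5.68233213e-05]), 'position': array([0.18668622, 0.49043985, 0.25274407]), 'ee_rot': array([-3.14036575e+00, -3.02075358e-04,  2.77778968e+00]), 'ft_force': array([-0.28407065, -0.68029205,  0.11085591]), 'moment': array([ 0.0309506 , -0.00828988,  0.01717817]), 'gripper_force': 0.0, 'width': 0.0851472585962381}
top {'fx': 595.7249275777996, 'fy': 595.7249275777996, 'cx': 319.86386163433997, 'cy': 226.05656909463303, 'extrinsics': array([[ 1.35667298e-03, -9.80857438e-01,  1.94722483e-01,
         1.86273664e-01],
       [-9.99935948e-01, -3.51863506e-03, -1.07573263e-02,
         1.38735054e-01],
       [ 1.12365609e-02, -1.94695416e-01, -9.80799385e-01,
         1.43179646e+00],
       [ 0.00000000e+00,  0.00000000e
[... 186 characters left out ...]
1141548, -0.17939887,  0.37032131,  0.02522404],
       [-0.41142216,  0.4133095 , -0.81234664,  1.10350902],
       [-0.00732325, -0.8927437 , -0.45050534,  0.63005394],
       [ 0.        ,  0.        ,  0.        ,  1.        ]])}
wrist {'fx': 371.64829954431775, 'fy': 371.64829954431775, 'cx': 314.31890977201715, 'cy': 239.47410557107733, 'extrinsics': array([[ 3.56130938e-01,  8.98277561e-01,  2.57426065e-01,
         1.21293294e-01],
       [ 9.34435873e-01, -3.42174635e-01, -9.87224355e-02,
         5.15845512e-01],
       [-5.95478829e-04,  2.75706263e-01, -9.61241750e-01,
         3.72471163e-01],
       [ 0.00000000e+00,  0.00000000e+00,  0.00000000e+00,
         1.00000000e+00]])}
```

View pics/top0.png

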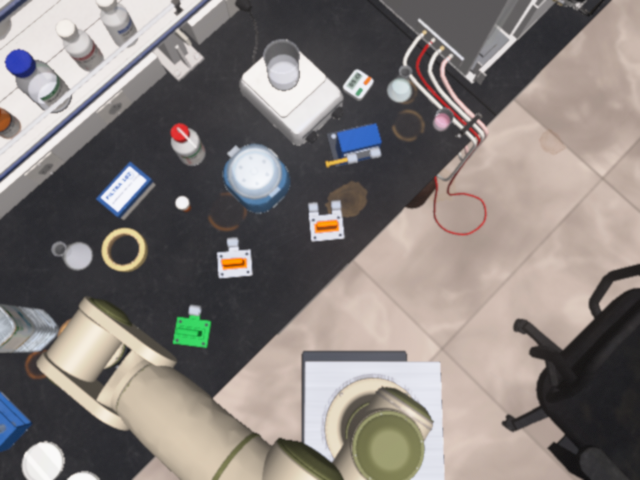

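View pics/side0.png

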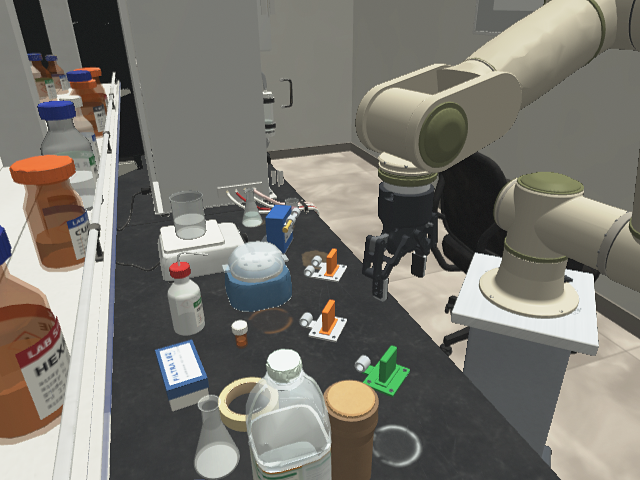

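Orange-handled leaves are at top (235,263), with one knuckle at (233,243), and at (326,224), with two knuckles at (315,208) and (336,208). The green single leaf at (192,330) is a look-alike. The jamb is at (358,140), with its pin on the left. The first orange leaf is the one meant, because it has a single knuckle and isn't green. I'll confirm that in a crop.

```bash
cat > h.py <<'E'
from rig import r,viewer,order
import cv2,numpy as np
from scipy.spatial.transform import Rotation as R
def ray(info,u,v,fish=False):
    x=(u-info["cx"])/info["fx"];y=(v-info["cy"])/info["fy"]
    if fish:
        t=np.hypot(x,y);k=np.sin(t)/t if t>1e-9 else 1;d=np.array([x*k,y*k,np.cos(t)])
    else: d=np.array([x,y,1.])
    E=info["extrinsics"];d=E[:3,:3]@d
    return E[:3,3],d/np.linalg.norm(d)
def proj(info,p,fish=False):
    E=info["extrinsics"];c=E[:3,:3].T@(np.asarray(p)-E[:3,3])
    if fish:
        n=np.hypot(c[0],c[1]);t=np.arctan2(n,c[2]);x,y=c[:2]/n*t
    else: x,y=c[:2]/c[2]
    return np.array([x*info["fx"]+info["cx"],y*info["fy"]+info["cy"]])
def onz(ry,z):
    o,d=ry;return o+d*(z-o[2])/d[2]
def tri(rays):
    A=0;b=0
    for o,d in rays:
        P=np.eye(3)-np.outer(d,d);A=A+P;b=b+P@o
    p=np.linalg.solve(A,b)
    return p,[round(1e3*np.linalg.norm(np.cross(p-o,d)),1) for o,d in rays]
E
python3 - <<'E'
from h import *
t=viewer.camera_info("top");s=viewer.camera_info("side")
for n,u,v,z in[("leaf handle",235,263,.06),("knuckle",233,243,.012),("twin",326,226,.06),("jambknL",346,157,.1),("jambknR",378,153,.1),("block",358,137,.114),("green",192,330,.03),("beaker",400,90,.028),("vial",183,203,.05)]:
    p=onz(ray(t,u,v),z);print(n,p.round(3),np.hypot(*p[:2]).round(3),proj(s,p).round())
a=cv2.imread("pics/top0.png")[90:290,200:420];cv2.imwrite("pics/c1.png",cv2.resize(a,(660,600),interpolation=cv2.INTER_CUBIC))
E
```

```text
leaf handle [0.371 0.32  0.06 ] 0.49 [333. 304.]
knuckle [0.426 0.333 0.012] 0.54 [307. 319.]
twin [0.459 0.109 0.06 ] 0.472 [335. 253.]
jambknL [0.615 0.063 0.1  ] 0.618 [288. 222.]
jambknR [ 0.625 -0.012  0.1  ] 0.625 [298. 212.]
block [0.659 0.036 0.114] 0.66 [278. 211.]
green [0.218 0.419 0.03 ] 0.472 [387. 363.]
beaker [ 0.815 -0.078  0.028] 0.819 [255. 216.]
vial [0.515 0.449 0.05 ] 0.683 [241. 324.]
```

View pics/c1.png

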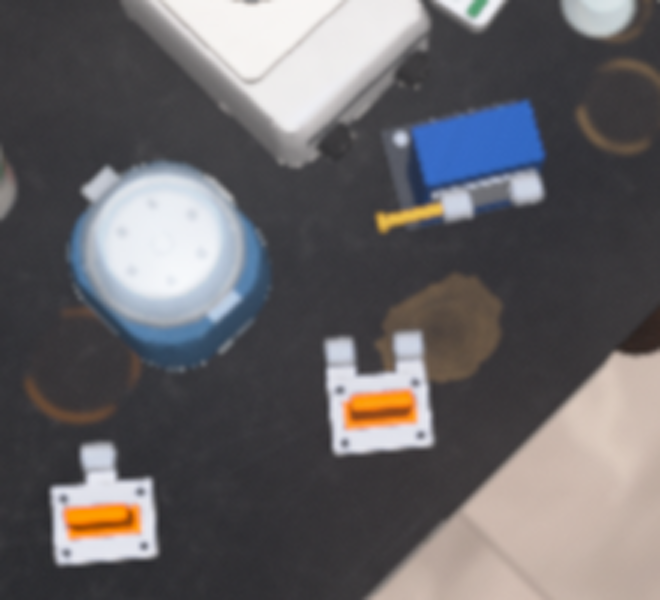

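The crop confirms it: the single orange leaf has its knuckle at crop (98,457) and handle at (100,519), and the twin is at (380,408). The jamb's knuckles are at (458,205) and (527,187). I'll take wrist views from above the leaf first.

>>> apply_moves(targets=[{"tx": -232,"ty": -94,"tz": 0,"az": 1.14,"gripper": 1},{"tx": -232,"ty": -94,"tz": 0,"az": 1.14,"gripper": 1},{"tx": -232,"ty": -94,"tz": 0,"az": 1.14,"gripper": 1},{"tx": -232,"ty": -94,"tz": 0,"az": 1.14,"gripper": 1},{"tx": -232,"ty": -94,"tz": 0,"az": 1.14,"gripper": 1}])

```text
invalid input
```

Run:
```python
from h import *
s=r.state();print(s["time"],s["position"],s["ee_rot"])
R0=R.from_euler("xyz",s["ee_rot"]).as_matrix()
print(R0.T@(np.array([.371,.30,.26])-s["position"])*1e3, R.from_matrix(R0.T@R.from_euler("xyz",[np.pi,0,1.64]).as_matrix()).as_rotvec())
```

```text
0.1 [0.1867217  0.49046841 0.25280818] [-3.14050159e+00 -2.74743631e-04  2.77773975e+00]
[-239.99551785 -112.42628172   -7.13510011] [-1.12703977e-03  3.76224266e-04  1.13773978e+00]
```

>>> apply_moves(targets=[{"ax": 0,"ay": 0,"az": 0.14,"tx": -48,"ty": -22,"tz": 0,"gripper": 1},{"ax": 0,"ay": 0,"az": 0.28,"tx": -96,"ty": -44,"tz": 0,"gripper": 1},{"ax": 0,"ay": 0,"az": 0.42,"tx": -144,"ty": -66,"tz": 0,"gripper": 1},{"ax": 0,"ay": 0,"az": 0.56,"tx": -190,"ty": -88,"tz": 0,"gripper": 1},{"ax": 0,"ay": 0,"az": 0.7,"tx": -235,"ty": -110,"tz": 0,"gripper": 1}])

```text
time: 0.6
position: [0.3617, 0.3094, 0.2532]
ee_rot: [-3.141, -0.0, 2.072]
ft_force: [1.1, -0.1, 0.3]
width: 0.0854
gripper_force: 0.0
```

>>> apply_moves(targets=[{"ax": 0,"ay": 0,"az": 0.14,"tx": 0,"ty": 0,"tz": 0,"gripper": 1},{"ax": 0,"ay": 0,"az": 0.28,"tx": 0,"ty": 0,"tz": 0,"gripper": 1},{"ax": 0,"ay": 0,"az": 0.43,"tx": 0,"ty": 0,"tz": 0,"gripper": 1},{"ax": 0,"ay": 0,"az": 0.43,"tx": 0,"ty": 0,"tz": 0,"gripper": 1}])

```text
time: 1.0
position: [0.3608, 0.311, 0.253]
ee_rot: [-3.141, 0.0, 1.646]
ft_force: [-0.4, 0.2, 0.2]
width: 0.0854
gripper_force: 0.0
```

```bash
cat >> h.py <<'E'
import pickle
def shot(n):
    i=viewer.camera_info("wrist");a=viewer.snapshot("wrist");cv2.imwrite(f"pics/{n}.png",a);pickle.dump(i,open(f"{n}.pkl","wb"));return a
def goal(pos,yaw):
    s=r.state();R0=R.from_euler("xyz",s["ee_rot"]).as_matrix()
    print(s["time"],"pos",s["position"].round(4),"rot",s["ee_rot"].round(4),"F",s["ft_force"].round(1))
    print("t",(R0.T@(np.array(pos)-s["position"])*1e3).round(1),"a",R.from_matrix(R0.T@R.from_euler("xyz",[np.pi,0,yaw]).as_matrix()).as_rotvec().round(4))
E
python3 - <<'E'
from h import *
a=shot("w1");goal([.5,.1,.3],1.7)
i=viewer.camera_info("wrist")
for p in [(.371,.32,.06),(.426,.333,.012),(.62,.025,.1)]: print(proj(i,p,True))
E
```

```text
1.05 pos [0.3607 0.3111 0.2531] rot [-3.1411e+00  2.0000e-04  1.6510e+00] F [-0.3  0.8 -0.3]
t [-221.6  121.9  -46.9] a [-0.0005  0.0002 -0.049 ]
[327.16227267 208.79320976]
[381.91029152 191.1924062 ]
[501.41078418 466.89806636]
```

View pics/w1.png

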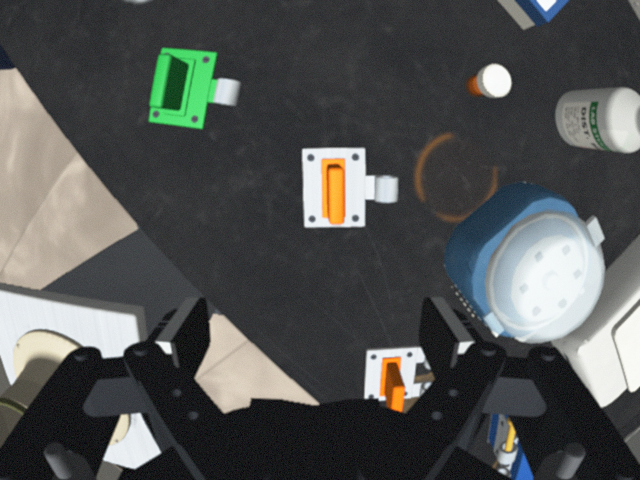

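Wrist view 1 shows the leaf's plate corners at about (303,149), (365,148), (367,227) and (304,228), its handle at (334,190) and its knuckle at (386,189). The twin is at (392,378) and the green leaf at (183,88). Next I'll take two wrist views nearer the jamb.

>>> apply_moves(targets=[{"ax": 0,"ay": 0,"az": 0,"tx": -30,"ty": 20,"tz": -30,"gripper": 1},{"ax": 0,"ay": 0,"az": 0,"tx": -70,"ty": 40,"tz": -50,"gripper": 1},{"ax": 0,"ay": 0,"az": 0,"tx": -110,"ty": 65,"tz": -60,"gripper": 1},{"ax": 0,"ay": 0,"az": 0,"tx": -150,"ty": 85,"tz": -60,"gripper": 1},{"ax": 0,"ay": 0,"az": 0,"tx": -150,"ty": 85,"tz": -60,"gripper": 1}])

```text
time: 1.55
position: [0.4591, 0.1645, 0.313]
ee_rot: [-3.142, 0.001, 1.647]
ft_force: [-0.3, 1.2, -0.5]
width: 0.0857
gripper_force: 0.0
```

```bash
python3 -c "
from h import *
shot('w2');goal([.52,.03,.31],1.7)"
```

```text
1.6 pos [0.4579 0.1665 0.3129] rot [-3.1409e+00  1.0000e-04  1.6480e+00] F [-0.3  0.5  0.5]
t [-140.8   51.4    2.9] a [-0.0007  0.0001 -0.052 ]
```

>>> apply_moves(targets=[{"ax": 0,"ay": 0,"az": -0.05,"tx": -40,"ty": 25,"tz": 0,"gripper": 1},{"ax": 0,"ay": 0,"az": -0.05,"tx": -80,"ty": 50,"tz": 0,"gripper": 1},{"ax": 0,"ay": 0,"az": -0.05,"tx": -120,"ty": 70,"tz": 0,"gripper": 1},{"ax": 0,"ay": 0,"az": -0.05,"tx": -120,"ty": 70,"tz": 0,"gripper": 1}])

```text
time: 2.0
position: [0.5375, 0.0512, 0.3122]
ee_rot: [-3.14, 0.0, 1.698]
ft_force: [0.4, 0.6, -0.1]
width: 0.0855
gripper_force: 0.0
```

Run:
```python
from h import *
shot('w3');goal([.52,.03,.31],1.7)
a=[cv2.imread(f"pics/w{k}.png") for k in(2,3)]
cv2.imwrite("pics/c2.png",cv2.resize(np.hstack(a),(800,300),interpolation=cv2.INTER_AREA))
```

```text
2.05 pos [0.5365 0.0532 0.3125] rot [-3.1402e+00 -5.0000e-04  1.6987e+00] F [-0.5  0.5  0.7]
t [-20.9 -19.3   2.5] a [-0.0014 -0.0005 -0.0013]
```

View pics/c2.png

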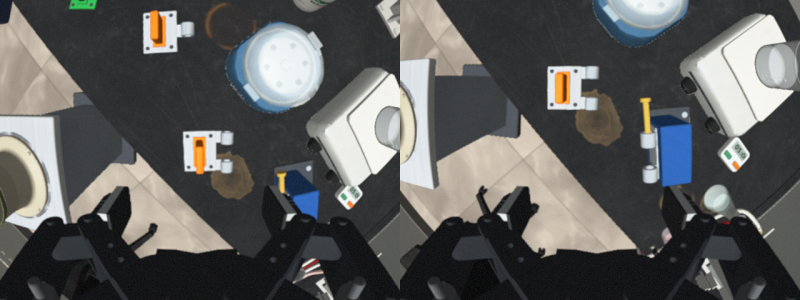

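View w3 shows the jamb clearly, with its knuckles at about full-image (400,222) and (400,277). I'll take one more view 70 mm further on, then a combined enlargement.

>>> apply_moves(targets=[{"ax": 0,"ay": 0,"az": 0,"tx": -35,"ty": -10,"tz": 0,"gripper": 1},{"ax": 0,"ay": 0,"az": 0,"tx": -70,"ty": -20,"tz": 0,"gripper": 1},{"ax": 0,"ay": 0,"az": 0,"tx": -70,"ty": -20,"tz": 0,"gripper": 1},{"ax": 0,"ay": 0,"az": 0,"tx": -70,"ty": -20,"tz": 0,"gripper": 1}])

```text
time: 2.45
position: [0.5248, -0.0168, 0.3135]
ee_rot: [3.141, -0.001, 1.7]
ft_force: [0.6, -0.0, -0.1]
width: 0.0855
gripper_force: 0.0
```

Run:
```python
from h import *
shot('w4')
i4=pickle.load(open("w4.pkl","rb"));i3=pickle.load(open("w3.pkl","rb"));i2=pickle.load(open("w2.pkl","rb"))
c=[]
print(i3["extrinsics"][:3,3],i4["extrinsics"][:3,3])
cs=[(1,345,188),(2,270,50)]
for k,i in((3,i3),(4,i4)):
    u,v=proj(i,[.635,.035,.1],True) ; cs.append((k,int(u),int(v)))
for k,u,v in cs:
    a=cv2.imread(f"pics/w{k}.png");x=u-50;y=max(0,v-50) if k<3 else v-60
    w=100 if k<3 else 130; h=w*3//4 if k>2 else 90
    if k<3: w=120
    if k>2: w,h=160,120;x=u-80
    print(k,x,y,w,h,400/w)
    c.append(cv2.resize(a[y:y+h,x:x+w],(400,300),interpolation=cv2.INTER_CUBIC))
cv2.imwrite("pics/c3.png",np.vstack([np.hstack(c[:2]),np.hstack(c[2:])]))
```

```text
[0.52870892 0.12105074 0.43185219] [0.5156287  0.05288317 0.43318335]
1 295 138 120 90 3.3333333333333335
2 220 0 120 90 3.3333333333333335
3 333 183 160 120 2.5
4 358 115 160 120 2.5
```

View pics/c3.png

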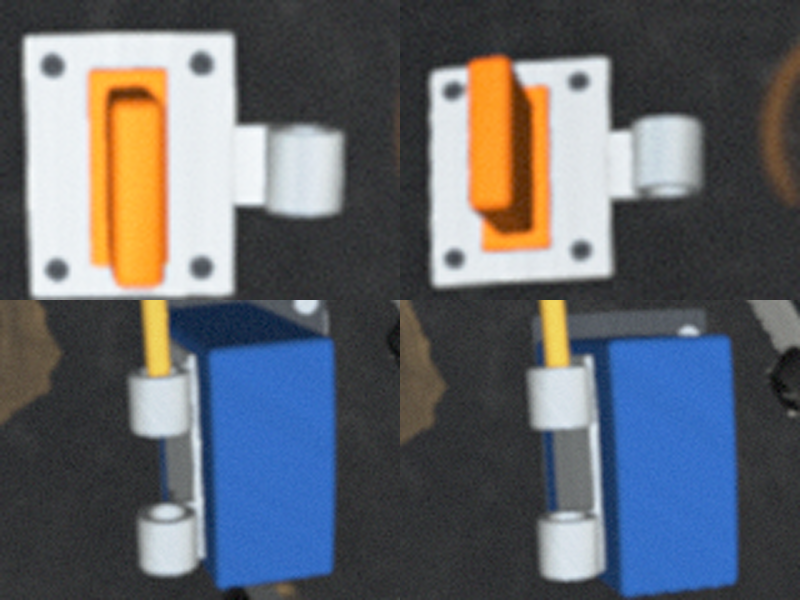

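Panels 1 and 2 show the leaf's plate and handle-top corners and knuckle. Panels 3 and 4 show the jamb's block-top corners (209,350), (333,340), (333,573), (217,587) and the knuckle ends. I'll fit both poses to these.

```bash
cat > fit.py <<'E'
from h import *
from scipy.optimize import least_squares
I={k:pickle.load(open(f"w{k}.pkl","rb")) for k in(1,2,3,4)}
off={1:(295,138,0,0,3.3333),2:(220,0,400,0,3.3333),3:(333,183,0,300,2.5),4:(358,115,400,300,2.5)}
def full(k,u,v):
    a,b,c,d,s=off[k];return np.array([a+(u-c+.5)/s-.5,b+(v-d+.5)/s-.5])
pl=[(-30,40,6),(32,40,6),(32,-40,6),(-30,-40,6)];hd=[(-7,25,60),(7,25,60),(7,-25,60),(-7,-25,60)];kn=[(52,0,14)]
P=pl+hd+kn
leaf={1:[(25,35),(235,33),(234,296),(31,299),(111,100),(164,97),(165,284),(116,286),(305,171)],
2:[(430,71),(609,57),(612,276),(433,287),(469,60),(511,57),(513,207),(473,209),(667,157)]}
Q=[(-25,48,114),(25,48,114),(25,-48,114),(-25,-48,114),(-41,39,100),(-41,17,112),(-41,-17,100),(-41,-39,112)]
jamb={3:[(209,350),(333,340),(333,573),(217,587),(157,373),(162,436),(168,512),(168,575)],
4:[(609,343),(730,337),(738,583),(620,595),(557,371),(560,431),(568,516),(569,579)]}
def fit(P,obs,x0,ptname):
    P=np.array(P)*1e-3
    def res(x,ks=obs):
        M=R.from_euler("z",x[3]).as_matrix()
        return np.concatenate([proj(I[k],M@p+x[:3],True)-full(k,*o) for k in ks for p,o in zip(P,obs[k])])
    for lab,ks in[("all",list(obs))]+[(k,[k]) for k in obs]:
        f=least_squares(lambda x:res(x,ks),x0,loss="soft_l1")
        print(ptname,lab,f.x.round(4),"rms px",np.sqrt(np.mean(f.fun**2)).round(2))
        if lab=="all":print(f.fun.reshape(-1,2).round(1).tolist())
    fz=least_squares(lambda x:res([x[0],x[1],0,x[2]]),[x0[0],x0[1],x0[3]],loss="soft_l1");print(" z=0:",fz.x.round(4))
fit(P,leaf,[.37,.32,0,.05],"leaf");fit(Q,jamb,[.66,.035,0,.1],"jamb")
E
python3 fit.py
```

```text
leaf all [ 0.3782  0.331  -0.0028  0.0952] rms px 0.55
[[0.2, 0.0], [-0.2, -0.1], [-0.3, -0.8], [0.4, -0.6], [-0.1, -0.3], [0.5, 0.4], [0.4, 1.4], [-0.8, 1.1], [-0.2, -0.8], [0.7, 0.1], [-0.2, 0.3], [-0.1, -0.2], [0.3, -0.2], [-0.5, -0.2], [0.4, -0.5], [0.2, 0.2], [-1.5, 0.6], [0.1, -0.0]]
leaf 1 [ 0.3782  0.331  -0.0027  0.0934] rms px 0.61
leaf 2 [ 0.3782  0.331  -0.0031  0.0976] rms px 0.48
 z=0: [0.3783 0.3309 0.0952]
jamb all [ 0.6626  0.0343 -0.0053  0.2469] rms px 1.32
[[-0.7, 0.3], [0.1, -0.9], [-0.1, -0.0], [-0.4, 1.5], [0.5, -0.6], [2.7, 0.0], [-0.7, -0.6], [2.8, -0.6], [-1.0, -0.1], [-0.4, 0.0], [-0.8, 1.0], [-0.1, 1.8], [-0.4, -0.7], [3.9, -0.2], [-0.8, 0.2], [3.5, 0.3]]
jamb 3 [ 0.6625  0.034  -0.0055  0.2466] rms px 1.09
jamb 4 [ 0.6636  0.0344 -0.0075  0.2476] rms px 1.52
 z=0: [0.6606 0.0351 0.2453]
```

```bash
sed -i 's/(-41,17,112)/(-44.5,17,111.5)/;s/(-41,-39,112)/(-44.5,-39,111.5)/' fit.py; python3 fit.py | grep -A9 jamb
python3 - <<'E'
from h import *
t=viewer.camera_info("top")
# cross-check with the top camera (crop c1 x3, offset 200,90)
for n,(x,y,w),pts in[("leaf",(.3783,.3309,.0952),[(0,0,60),(52,0,20)]),("jamb",(.661,.035,.246),[(-25,48,114),(25,48,114),(25,-48,114),(-41,28,110),(-41,-28,110)])]:
    M=R.from_euler("z",w).as_matrix()
    for p in pts: print(n,p,((proj(t,M@(np.array(p)*1e-3)+[x,y,0])-[200,90])*3+1).round())
E
```

```text
jamb all [ 0.6634  0.0343 -0.0063  0.2481] rms px 0.59
[[-0.3, 0.2], [0.4, -1.0], [0.3, -0.4], [0.1, 1.1], [1.0, -0.7], [-0.6, 0.2], [-0.1, -0.8], [-0.2, -0.7], [-0.6, 0.0], [-0.2, 0.1], [-0.5, 0.8], [0.3, 1.6], [0.0, -0.5], [0.6, 0.1], [-0.3, 0.1], [0.3, 0.5]]
jamb 3 [ 0.6639  0.0336 -0.0077  0.2475] rms px 0.55
jamb 4 [ 0.664   0.0345 -0.008   0.2483] rms px 0.48
 z=0: [0.6612 0.0353 0.2482]
leaf (0, 0, 60) [ 92. 510.]
leaf (52, 0, 20) [ 95. 453.]
jamb (-25, 48, 114) [424. 184.]
jamb (25, 48, 114) [408. 124.]
jamb (25, -48, 114) [527.  96.]
jamb (-41, 28, 110) [454. 199.]
jamb (-41, -28, 110) [524. 183.]
```

```bash
python3 -c "
from h import *
goal([.378,.331,.25],1.666)"
```

```text
2.5 pos [ 0.5249 -0.0164  0.3135] rot [ 3.1413e+00 -4.0000e-04  1.7004e+00] F [-0.5  0.2  0.6]
t [ 363.5 -100.8   63.6] a [ 0.0003 -0.0004  0.0344]
```

>>> apply_moves(targets=[{"ax": 0,"ay": 0,"az": 0.034,"tx": 45,"ty": -13,"tz": 0,"gripper": 1},{"ax": 0,"ay": 0,"az": 0.034,"tx": 90,"ty": -25,"tz": 0,"gripper": 1},{"ax": 0,"ay": 0,"az": 0.034,"tx": 135,"ty": -38,"tz": 0,"gripper": 1},{"ax": 0,"ay": 0,"az": 0.034,"tx": 180,"ty": -51,"tz": 0,"gripper": 1},{"ax": 0,"ay": 0,"az": 0.034,"tx": 225,"ty": -64,"tz": 0,"gripper": 1}])

```text
time: 3.0
position: [0.4313, 0.2, 0.3135]
ee_rot: [3.141, -0.0, 1.667]
ft_force: [1.8, 0.1, -0.1]
width: 0.0853
gripper_force: 0.0
```

>>> apply_moves(targets=[{"ax": 0,"ay": 0,"az": 0,"tx": 45,"ty": -13,"tz": 10,"gripper": 1},{"ax": 0,"ay": 0,"az": 0,"tx": 90,"ty": -25,"tz": 25,"gripper": 1},{"ax": 0,"ay": 0,"az": 0,"tx": 133,"ty": -40,"tz": 50,"gripper": 1},{"ax": 0,"ay": 0,"az": 0,"tx": 137,"ty": -42,"tz": 90,"gripper": 1},{"ax": 0,"ay": 0,"az": 0,"tx": 137,"ty": -42,"tz": 120,"gripper": 1}])

```text
time: 3.5
position: [0.3758, 0.3319, 0.1914]
ee_rot: [-3.14, 0.0, 1.67]
ft_force: [-0.4, -0.1, 0.7]
width: 0.0855
gripper_force: 0.0
```

>>> apply_moves(targets=[{"ax": 0,"ay": 0,"az": 0,"tx": 0,"ty": 0,"tz": 0,"gripper": 1},{"ax": 0,"ay": 0,"az": 0,"tx": 0,"ty": 0,"tz": 0,"gripper": 1}])

```text
time: 3.7
position: [0.3783, 0.3303, 0.1944]
ee_rot: [3.141, -0.0, 1.666]
ft_force: [-0.3, 0.1, 0.1]
width: 0.0853
gripper_force: 0.0
```

Run:
```python
from h import *
a=shot("w5");i=pickle.load(open("w5.pkl","rb"))
u,v=proj(i,[.378,.331,.04],True).astype(int);print(u,v)
goal([.378,.331,.0505],1.666)
x,y=u-75,max(0,v-75);c=cv2.resize(a[y:y+150,x:x+200],(800,600),interpolation=cv2.INTER_CUBIC)
M=R.from_euler("z",.0952).as_matrix()
for p in [(-30,40,6),(32,40,6),(32,-40,6),(-30,-40,6),(-7,25,60),(7,25,60),(7,-25,60),(-7,-25,60)]:
    q=(proj(i,M@(np.array(p)*1e-3)+[.3783,.3309,0],True)-[x,y])*4+1.5;cv2.circle(c,tuple(int(k) for k in q),4,(255,0,255),1)
cv2.imwrite("pics/c5.png",c)
```

```text
313 228
3.75 pos [0.3789 0.3303 0.1951] rot [ 3.1392e+00 -1.1000e-03  1.6648e+00] F [-0.6  0.3 -0.2]
t [  0.7  -1.2 144.6] a [ 0.0024 -0.0011 -0.0012]
```

View pics/c5.png

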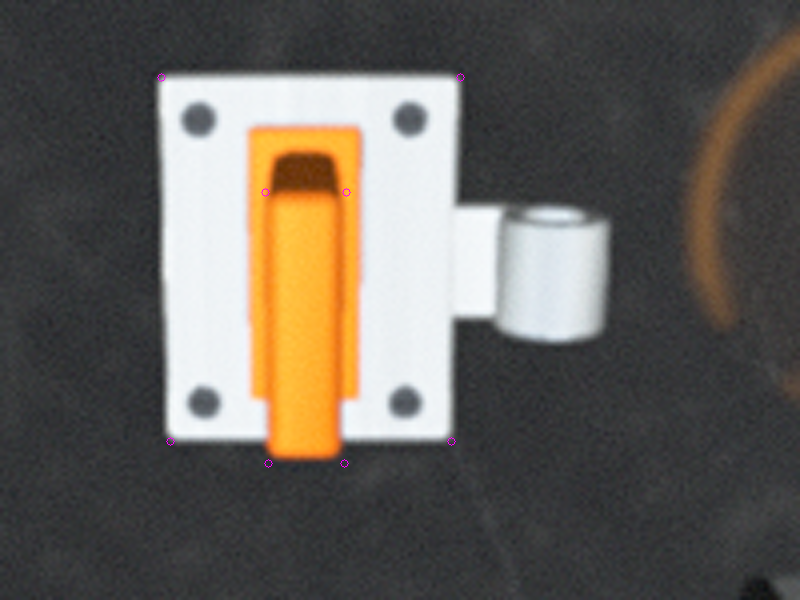

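The overlay agrees with the leaf to within 1 mm, with corners at (161,77) and (452,440), so I'll descend.

>>> apply_moves(targets=[{"ax": 0,"ay": 0,"az": 0,"tx": 0.5,"ty": -0.6,"tz": 40,"gripper": 1},{"ax": 0,"ay": 0,"az": 0,"tx": 0.5,"ty": -0.6,"tz": 80,"gripper": 1},{"ax": 0,"ay": 0,"az": 0,"tx": 0.5,"ty": -0.6,"tz": 115,"gripper": 1},{"ax": 0,"ay": 0,"az": 0,"tx": 0.5,"ty": -0.6,"tz": 138,"gripper": 1},{"ax": 0,"ay": 0,"az": 0,"tx": 0.5,"ty": -0.6,"tz": 143.5,"gripper": 1}])

```text
time: 4.25
position: [0.3781, 0.3299, 0.0493]
ee_rot: [-3.141, 0.0, 1.664]
ft_force: [-0.5, -0.1, 0.6]
width: 0.0856
gripper_force: 0.0
```

>>> apply_moves(targets=[{"ax": 0,"ay": 0,"az": 0,"tx": 0,"ty": 0,"tz": 0,"gripper": 1},{"ax": 0,"ay": 0,"az": 0,"tx": 0,"ty": 0,"tz": 0,"gripper": 1}])

```text
time: 4.45
position: [0.3791, 0.3305, 0.0517]
ee_rot: [3.138, -0.001, 1.664]
ft_force: [0.1, 0.0, -0.0]
width: 0.0853
gripper_force: 0.0
```

```bash
python3 -c "
from h import *
goal([.378,.331,.0505],1.666)"
```

```text
4.45 pos [0.3791 0.3305 0.0517] rot [ 3.1385e+00 -1.3000e-03  1.6638e+00] F [ 0.1  0.  -0. ]
t [ 0.6 -1.   1.2] a [ 0.0031 -0.0013 -0.0022]
```

>>> apply_moves(targets=[{"ax": 0,"ay": 0,"az": 0,"tx": 0,"ty": -0.5,"tz": 0.5,"gripper": 0.5},{"ax": 0,"ay": 0,"az": 0,"tx": 0,"ty": -0.5,"tz": 0.5,"gripper": 0.25},{"ax": 0,"ay": 0,"az": 0,"tx": 0,"ty": -0.5,"tz": 0.5,"gripper": 0},{"ax": 0,"ay": 0,"az": 0,"tx": 0,"ty": -0.5,"tz": 0.5,"gripper": 0},{"ax": 0,"ay": 0,"az": 0,"tx": 0,"ty": -0.5,"tz": 0.5,"gripper": 0}], squeeze=70)

```text
time: 4.95
position: [0.3776, 0.3299, 0.0495]
ee_rot: [3.141, -0.0, 1.664]
ft_force: [-6.3, -2.0, 17.4]
width: 0.0131
gripper_force: 69.8
```

>>> apply_moves(targets=[{"ax": 0,"ay": 0,"az": 0,"tx": 0,"ty": 0,"tz": 0,"gripper": 0},{"ax": 0,"ay": 0,"az": 0,"tx": 0,"ty": 0,"tz": 0,"gripper": 0},{"ax": 0,"ay": 0,"az": 0,"tx": 0,"ty": 0,"tz": 0,"gripper": 0}])

```text
time: 5.25
position: [0.3776, 0.3299, 0.0495]
ee_rot: [3.141, -0.0, 1.664]
ft_force: [-0.7, 0.1, 4.9]
width: 0.0132
gripper_force: 68.8
```

>>> apply_moves(targets=[{"ax": 0,"ay": 0,"az": 0,"tx": 0,"ty": 0,"tz": -15,"gripper": 0},{"ax": 0,"ay": 0,"az": 0,"tx": 0,"ty": 0,"tz": -50,"gripper": 0},{"ax": 0,"ay": 0,"az": 0,"tx": 0,"ty": 0,"tz": -95,"gripper": 0},{"ax": 0,"ay": 0,"az": 0,"tx": 0,"ty": 0,"tz": -140,"gripper": 0},{"ax": 0,"ay": 0,"az": 0,"tx": 0,"ty": 0,"tz": -185,"gripper": 0}])

```text
time: 5.75
position: [0.3769, 0.3296, 0.2356]
ee_rot: [-3.141, 0.0, 1.664]
ft_force: [1.3, 0.6, -2.4]
width: 0.0132
gripper_force: 68.6
```

>>> apply_moves(targets=[{"ax": 0,"ay": 0,"az": 0,"tx": 0,"ty": 0,"tz": -40,"gripper": 0},{"ax": 0,"ay": 0,"az": 0,"tx": 0,"ty": 0,"tz": -65,"gripper": 0},{"ax": 0,"ay": 0,"az": 0,"tx": 0,"ty": 0,"tz": -65,"gripper": 0}])

```text
time: 6.05
position: [0.3782, 0.3303, 0.3019]
ee_rot: [3.136, -0.002, 1.664]
ft_force: [-0.4, 0.1, -2.8]
width: 0.0128
gripper_force: 68.9
```

```bash
python3 -c "
from h import *
goal([.493,-.007,.30],1.5708+.248);print(r.state()['width'])"
```

```text
6.05 pos [0.3782 0.3303 0.3019] rot [ 3.1365e+00 -2.1000e-03  1.6639e+00] F [-0.4  0.1 -2.8]
t [-346.5   83.     1.6] a [ 0.0053 -0.0017 -0.1549]
0.01281711366190736
```

>>> apply_moves(targets=[{"ax": 0,"ay": 0,"az": -0.02,"tx": -30,"ty": 7,"tz": 0,"gripper": 0},{"ax": 0,"ay": 0,"az": -0.04,"tx": -70,"ty": 17,"tz": 0,"gripper": 0},{"ax": 0,"ay": 0,"az": -0.06,"tx": -112,"ty": 27,"tz": 0,"gripper": 0},{"ax": 0,"ay": 0,"az": -0.08,"tx": -154,"ty": 37,"tz": 0,"gripper": 0},{"ax": 0,"ay": 0,"az": -0.1,"tx": -196,"ty": 47,"tz": 0,"gripper": 0}])

```text
time: 6.55
position: [0.4422, 0.1374, 0.2971]
ee_rot: [-3.138, -0.0, 1.765]
ft_force: [0.3, 1.1, -2.4]
width: 0.0129
gripper_force: 68.6
```

>>> apply_moves(targets=[{"ax": 0,"ay": 0,"az": -0.02,"tx": -40,"ty": 5,"tz": 0,"gripper": 0},{"ax": 0,"ay": 0,"az": -0.03,"tx": -80,"ty": 10,"tz": 0,"gripper": 0},{"ax": 0,"ay": 0,"az": -0.055,"tx": -115,"ty": 15,"tz": 0,"gripper": 0},{"ax": 0,"ay": 0,"az": -0.055,"tx": -145,"ty": 21,"tz": 0,"gripper": 0},{"ax": 0,"ay": 0,"az": -0.055,"tx": -145,"ty": 21,"tz": 0,"gripper": 0}])

```text
time: 7.05
position: [0.4912, -0.002, 0.2967]
ee_rot: [-3.138, -0.001, 1.815]
ft_force: [-0.3, -0.6, -2.8]
width: 0.0129
gripper_force: 68.6
```

```bash
python3 -c "
from h import *
goal([.493,-.007,.138],1.5708+.248);print(r.state()['width'])"
```

```text
7.05 pos [ 0.4912 -0.002   0.2967] rot [-3.138e+00 -1.000e-03  1.815e+00] F [-0.3 -0.6 -2.8]
t [ -5.4   1.1 158.6] a [-0.0036 -0.001  -0.0038]
0.01286715475114106
```

>>> apply_moves(targets=[{"ax": 0,"ay": 0,"az": -0.003,"tx": -3,"ty": 0,"tz": 40,"gripper": 0},{"ax": 0,"ay": 0,"az": -0.003,"tx": -5,"ty": 1,"tz": 80,"gripper": 0},{"ax": 0,"ay": 0,"az": -0.003,"tx": -5,"ty": 1,"tz": 120,"gripper": 0},{"ax": 0,"ay": 0,"az": -0.003,"tx": -5,"ty": 1,"tz": 150,"gripper": 0},{"ax": 0,"ay": 0,"az": -0.003,"tx": -5,"ty": 1,"tz": 158.5,"gripper": 0}])

```text
time: 7.55
position: [0.4906, -0.0027, 0.1367]
ee_rot: [-3.135, -0.004, 1.822]
ft_force: [-0.1, 0.8, -2.1]
width: 0.0131
gripper_force: 68.5
```

>>> apply_moves(targets=[{"ax": 0,"ay": 0,"az": 0,"tx": 0,"ty": 20,"tz": 0,"gripper": 0},{"ax": 0,"ay": 0,"az": 0,"tx": 0,"ty": 30,"tz": 0,"gripper": 0},{"ax": 0,"ay": 0,"az": 0,"tx": 0,"ty": 30,"tz": 0,"gripper": 0},{"ax": 0,"ay": 0,"az": 0,"tx": 0,"ty": 30,"tz": 0,"gripper": 0}])

```text
time: 7.95
position: [0.5219, 0.0038, 0.141]
ee_rot: [-3.142, 0.0, 1.822]
ft_force: [-0.2, -0.5, -2.0]
width: 0.0128
gripper_force: 69.0
```

Run:
```python
from h import *
a=shot("w6");i=pickle.load(open("w6.pkl","rb"))
goal([.5710,.0125,.1378],1.5708+.248)
u,v=proj(i,[.60,.02,.1],True);print(u,v,i["extrinsics"][:3,3])
x,y=int(u)-130,min(int(v)-110,480-225);print(x,y)
cv2.imwrite("pics/c6.png",cv2.resize(a[y:y+225,x:x+300],(800,600),interpolation=cv2.INTER_CUBIC))
```

```text
8.0 pos [0.5217 0.0037 0.141 ] rot [-3.1415  0.      1.822 ] F [ 0.   0.4 -3. ]
t [-3.8 49.9  3.2] a [-0.0001  0.0001  0.0032]
472.11869234448795 292.8758637722369 [0.50433667 0.07196009 0.26066725]
342 182
```

View pics/c6.png

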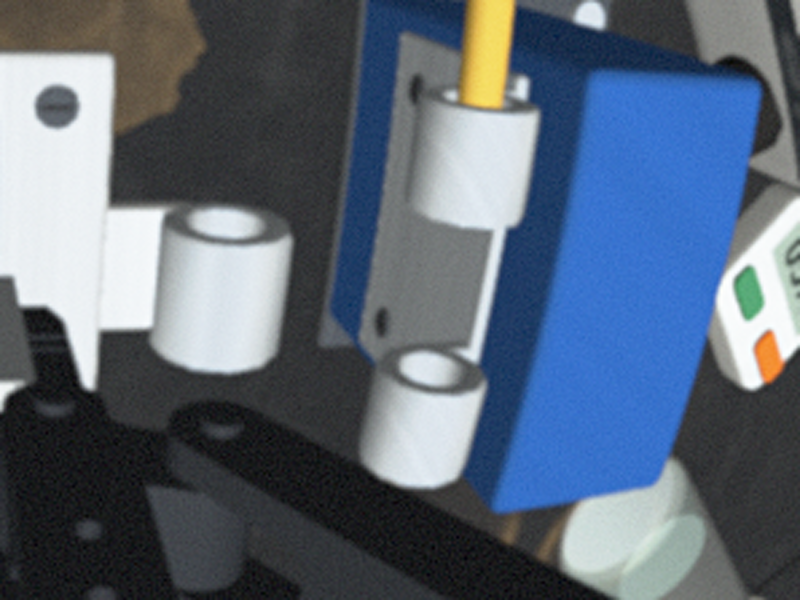

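The crop shows the held leaf's bore end at (229,225) and the jamb's lower bore end at (433,369), with block-top corners at (597,72), (760,82), (657,483) and (497,512). I'll refit the jamb with this view and check the held leaf with the same camera.

```bash
cat > fit2.py <<'E'
exec(open("fit.py").read().split('fit(P,leaf')[0])
I[6]=pickle.load(open("w6.pkl","rb"));off[6]=(342,182,0,0,800/300)
Q6=[(-25,48,114),(25,48,114),(25,-48,114),(-25,-48,114),(-41,-17,100)];o6=[(597,72),(760,82),(657,483),(497,512),(433,369)]
def jres(x,ks=(3,4,6)):
    M=R.from_euler("z",x[3]).as_matrix();out=[]
    for k in ks:
        for p,o in zip(Q6 if k==6 else Q,o6 if k==6 else jamb[k]): out.append(proj(I[k],M@(np.array(p)*1e-3)+x[:3],True)-full(k,*o))
    return np.concatenate(out)
for ks in((3,4,6),(6,),(3,4)):
    f=least_squares(jres,[.66,.035,0,.25],args=(ks,),loss="soft_l1");print(ks,f.x.round(4),np.abs(f.fun).max().round(1))
    f=least_squares(lambda x:jres([x[0],x[1],0,x[2]],ks),[.66,.035,.25],loss="soft_l1");print("  z0",f.x.round(4),np.abs(f.fun).max().round(1))
# held leaf: bore end, plate corner; predicted from TCP
tcp=np.array([.5217,.0037,.141]);M=R.from_euler("z",1.822-np.pi/2).as_matrix()
L=[((52,12,12),(229,225)),((32,40,6),(113,55)),((55,-12,23.5),(215,370))]
for p,o in L: print(p,"pred-obs px",(proj(I[6],M@(np.array(p)*1e-3)+tcp-[0,0,.0498],True)-full(6,*o)).round(2))
fl=least_squares(lambda x:np.concatenate([proj(I[6],R.from_euler("z",x[3]).as_matrix()@(np.array(p)*1e-3)+x[:3],True)-full(6,*o) for p,o in L]),[*(tcp-[0,0,.05]),.25])
print("leaf fit",fl.x.round(4),fl.fun.round(1),"expected",tcp-[0,0,.0498],1.822-np.pi/2)
E
python3 fit2.py
```

```text
(3, 4, 6) [ 0.6626  0.035  -0.0027  0.2512] 3.9
  z0 [0.6614 0.0354 0.2491] 3.9
(6,) [ 0.6659  0.035  -0.0048  0.249 ] 2.0
  z0 [0.6622 0.0356 0.2491] 3.9
(3, 4) [ 0.6634  0.0343 -0.0063  0.2481] 1.6
  z0 [0.6612 0.0353 0.2482] 2.7
(52, 12, 12) pred-obs px [-2.02  0.87]
(32, 40, 6) pred-obs px [0.53 2.25]
(55, -12, 23.5) pred-obs px [10.44  3.39]
leaf fit [0.52   0.0061 0.0865 0.1802] [-5.6 -0.6  2.2 -0.3  3.3  1. ] expected [0.5217 0.0037 0.0912] 0.2512036732051035
```

```bash
sed -i 's/(55,-12,23.5)/(47.2,-12,23)/' fit2.py; python3 fit2.py | tail -4
python3 - <<'E'
from h import *
i=pickle.load(open("w6.pkl","rb"))
# direct: two bore-end points with same camera, at heights biased equally (-4 mm)
f=lambda u,v:np.array([342+(u+.5)/(8/3)-.5,182+(v+.5)/(8/3)-.5])
for zb in(0,-.0045):
    a=onz(ray(i,*f(229,225),True),.1032+zb);b=onz(ray(i,*f(433,369),True),.1+zb)
    Mt=R.from_euler("z",.2495).as_matrix().T
    d=Mt@(b-a)*1e3;print(zb,"b-a in jamb axes",d.round(1),"need move",(d+[0,29,0]).round(1))
E
```

```text
(52, 12, 12) pred-obs px [-2.02  0.87]
(32, 40, 6) pred-obs px [0.53 2.25]
(47.2, -12, 23) pred-obs px [-5.79  3.62]
leaf fit [0.5235 0.0033 0.0915 0.2978] [ 0.6 -2.1  0.2  1.  -0.8  1.1] expected [0.5217 0.0037 0.0912] 0.2512036732051035
0 b-a in jamb axes [ 49.8 -33.2  -3.2] need move [49.8 -4.2 -3.2]
-0.0045 b-a in jamb axes [ 51.1 -34.1  -3.2] need move [51.1 -5.1 -3.2]
```

>>> apply_moves(targets=[{"ax": 0,"ay": 0,"az": 0.002,"tx": -4.2,"ty": 0,"tz": 3.2,"gripper": 0},{"ax": 0,"ay": 0,"az": 0.002,"tx": -4.2,"ty": 10,"tz": 3.2,"gripper": 0},{"ax": 0,"ay": 0,"az": 0.002,"tx": -4.2,"ty": 20,"tz": 3.2,"gripper": 0},{"ax": 0,"ay": 0,"az": 0.002,"tx": -4.2,"ty": 20,"tz": 3.2,"gripper": 0},{"ax": 0,"ay": 0,"az": 0.002,"tx": -4.2,"ty": 20,"tz": 3.2,"gripper": 0}])

```text
time: 8.5
position: [0.5425, 0.0046, 0.1374]
ee_rot: [-3.141, -0.0, 1.82]
ft_force: [0.8, -0.6, -2.5]
width: 0.0133
gripper_force: 69.0
```

```bash
python3 -c "
from h import *
goal([.5710,.0125,.1378],1.5708+.249)"
```

```text
8.5 pos [0.5425 0.0046 0.1374] rot [-3.1411e+00 -1.0000e-04  1.8199e+00] F [ 0.8 -0.6 -2.5]
t [ 0.7 29.6 -0.4] a [-0.0005 -0.0001  0.0001]
```

>>> apply_moves(targets=[{"ax": 0,"ay": 0,"az": 0,"tx": 0.3,"ty": 8,"tz": -0.3,"gripper": 0},{"ax": 0,"ay": 0,"az": 0,"tx": 0.3,"ty": 16,"tz": -0.3,"gripper": 0},{"ax": 0,"ay": 0,"az": 0,"tx": 0.3,"ty": 23,"tz": -0.3,"gripper": 0},{"ax": 0,"ay": 0,"az": 0,"tx": 0.3,"ty": 28,"tz": -0.3,"gripper": 0},{"ax": 0,"ay": 0,"az": 0,"tx": 0.3,"ty": 29.5,"tz": -0.3,"gripper": 0}])

```text
time: 9.0
position: [0.5716, 0.0123, 0.1378]
ee_rot: [3.142, -0.0, 1.82]
ft_force: [-0.7, 0.4, -2.3]
width: 0.0128
gripper_force: 69.0
```

>>> apply_moves(targets=[{"ax": 0,"ay": 0,"az": 0,"tx": 0,"ty": 0,"tz": 0,"gripper": 0},{"ax": 0,"ay": 0,"az": 0,"tx": 0,"ty": 0,"tz": 0,"gripper": 0},{"ax": 0,"ay": 0,"az": 0,"tx": 0,"ty": 0,"tz": 0,"gripper": 0}])

```text
time: 9.3
position: [0.5709, 0.0121, 0.1379]
ee_rot: [-3.141, -0.0, 1.82]
ft_force: [0.1, 0.2, -2.2]
width: 0.0133
gripper_force: 69.0
```

Run:
```python
from h import *
a=shot("w7");i=pickle.load(open("w7.pkl","rb"));s=viewer.snapshot("side");si=viewer.camera_info("side");t=viewer.snapshot("top")
goal([.5710,.0125,.1378],1.5708+.249)
u,v=proj(i,[.621,.025,.1],True);x,y=int(u)-85,int(v)-75;print("w7",x,y)
c=cv2.resize(a[y:y+150,x:x+150],(600,600),interpolation=cv2.INTER_CUBIC)
u,v=proj(si,[.62,.025,.1]);x,y=int(u)-25,int(v)-37;print("side",x,y)
d=cv2.resize(s[y:y+75,x:x+50],(200,300),interpolation=cv2.INTER_CUBIC)
ti=viewer.camera_info("top");u,v=proj(ti,[.60,.02,.1]);x,y=int(u)-25,int(v)-37
e=cv2.resize(t[y:y+75,x:x+50],(200,300),interpolation=cv2.INTER_CUBIC)
cv2.imwrite("pics/c7.png",np.hstack([c,np.vstack([d,e])]))
```

```text
9.45 pos [0.571  0.0121 0.138 ] rot [3.1416 0.     1.8197] F [ 0.3  0.4 -1.5]
t [0.4 0.1 0.2] a [ 0.      0.     -0.0001]
w7 337 214
side 268 179
```

View pics/c7.png

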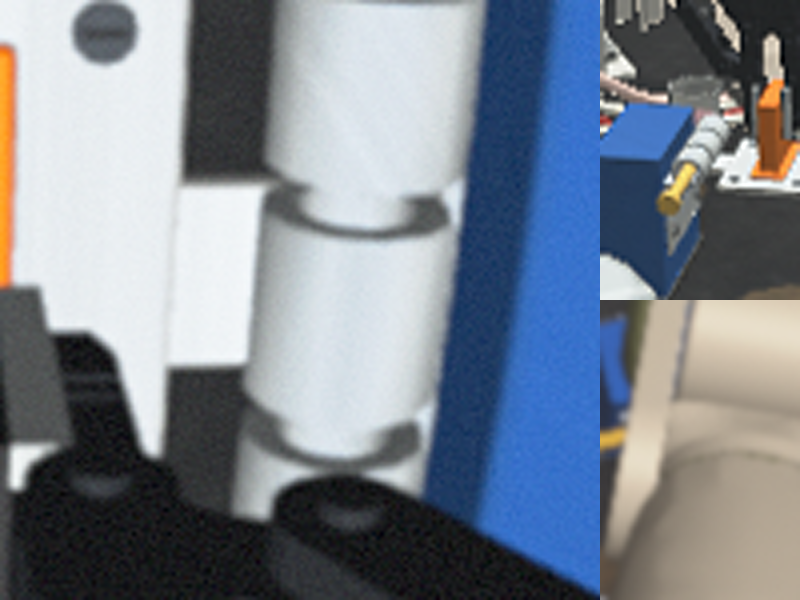

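The knuckle sits between the jamb's two with bores in line: jamb tube edges (265–468), leaf (263–460), and a gap above and below. A slight yaw difference is possible, so I'll measure it with sub-pixel edges.

```bash
cat > edge.py <<'E'
from h import *
from scipy.optimize import least_squares
import sys
n=sys.argv[1];i=pickle.load(open(n+".pkl","rb"));a=cv2.imread(f"pics/{n}.png").astype(float)
b=cv2.GaussianBlur(a,(0,0),.8);w7=(337,214)
def edges(ch,vs,u0,u1,half=5,sgn=0):
    out=[]
    for v in vs:
        uc=np.interp(v,[u0[1],u1[1]],[u0[0],u1[0]]);us=np.arange(int(uc)-half,int(uc)+half+2)
        g=np.diff(b[v,us,ch]) if ch<3 else np.diff(b[v,us].mean(1))
        g=np.clip(g*sgn,0,None) if sgn else abs(g);k=int(g.argmax());
        if g[k]<8: continue
        sl=slice(max(0,k-2),k+3);out.append((np.sum((us[sl]+.5)*g[sl])/np.sum(g[sl]),v))
    return np.array(out)
def F(u,v):return(w7[0]+u/4,w7[1]+v/4)
def line(e):
    p=np.polyfit(e[:,1],e[:,0],1);r_=e[:,0]-np.polyval(p,e[:,1]);k=abs(r_)<2.5*max(.15,np.median(abs(r_)));return e[k]
def rows(a_,b_):return range(int(w7[1]+a_/4)+1,int(w7[1]+b_/4))
pe=np.vstack([edges(3,rows(40,168),F(188,0),F(163,455),4,-1),edges(3,rows(385,435),F(188,0),F(163,455),4,-1)]);pe=line(pe)
Lj=line(edges(3,rows(20,160),F(275,10),F(265,170),4,1))
Rj=line(edges(2,rows(20,165),F(485,10),F(468,180),4,-1))
Rl=line(edges(2,rows(225,370),F(460,215),F(435,380),4,-1))
print(len(pe),len(Lj),len(Rj),len(Rl))
def back(e,z):return np.array([onz(ray(i,u,v,True),z) for u,v in e])
def yaw(e,z):
    q=back(e,z);m=q.mean(0);d=np.linalg.svd(q-m)[2][0];d*=np.sign(d[1]);return np.arctan2(-d[0],d[1]),m
for nm,e,z in[("plate edge",pe,.094),("block? ",None,0)]:
    if e is not None:print(nm,yaw(e,z)[0].round(4))
def tube(x,yaw_,y0,y1,side,e):   # residual of silhouette, x = axis offset (jamb axes) at gap centre
    J=np.array([.6214,.0251,.1]);M=R.from_euler("z",.249).as_matrix();c=J+M@[x,0,0]
    th=np.linspace(0,2*np.pi,181);res=[];Mt=R.from_euler("z",yaw_).as_matrix();P=[]
    for y in np.linspace(y0,y1,9):
        pts=np.array([proj(i,c+Mt@[.012*np.cos(t),y,.012*np.sin(t)],True) for t in th]);P.append(pts[(pts[:,0]*side).argmax()])
    P=np.array(P);o=P[:,1].argsort();return np.interp(e[:,1],P[o,1],P[o,0])-e[:,0]
f=lambda sets:least_squares(lambda x:np.concatenate([tube(x[0],x[1],*s) for s in sets]),[0,.249],x_scale=[.001,.01],diff_step=1e-3)
for nm,sets in[("jamb +y knuckle",[(.012,.045,-1,Lj),(.012,.045,1,Rj)]),("leaf knuckle R",[(-.016,.016,1,Rl)]),("jamb R",[(.012,.045,1,Rj)])]:
    s=f(sets);print(nm,"x mm",(1e3*s.x[0]).round(2),"yaw",s.x[1].round(4),"rms",np.sqrt(np.mean(s.fun**2)).round(2))
E
python3 edge.py w7
```

```text
41 34 33 35
plate edge 0.2483
jamb +y knuckle x mm 0.42 yaw 0.2465 rms 0.52
leaf knuckle R x mm 0.16 yaw 0.2462 rms 0.14
jamb R x mm -0.24 yaw 0.2315 rms 0.14
```

Run:
```python
from h import *
s=viewer.snapshot("side");i=viewer.camera_info("side");x,y,S=262,172,12
c=cv2.resize(s[y:y+50,x:x+66],None,fx=S,fy=S,interpolation=cv2.INTER_CUBIC)
def d(o,w,pts,col):
    M=R.from_euler("z",w).as_matrix()
    for p in pts:
        q=(proj(i,M@(np.array(p)*1e-3)+o,)-[x,y])*S+S/2-.5;cv2.circle(c,tuple(int(k) for k in q),4,col,1)
th=np.linspace(0,2*np.pi,24)
circ=lambda X,Y,Z:[(X+12*np.cos(t),Y,Z+12*np.sin(t)) for t in th]
d([.6616,.0354,0],.249,[(-25,48,114),(25,48,114),(-25,-48,114),(25,-48,114)]+circ(-41,39,100),(0,0,255))
d([.571,.0121,.0882],.249,[(-30,40,6),(32,40,6),(-7,25,60),(7,25,60),(-7,-25,60),(7,-25,60)]+circ(52,12,12),(0,255,0))
cv2.imwrite("pics/c8.png",c)
```

```text
(no output)
```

View pics/c8.png

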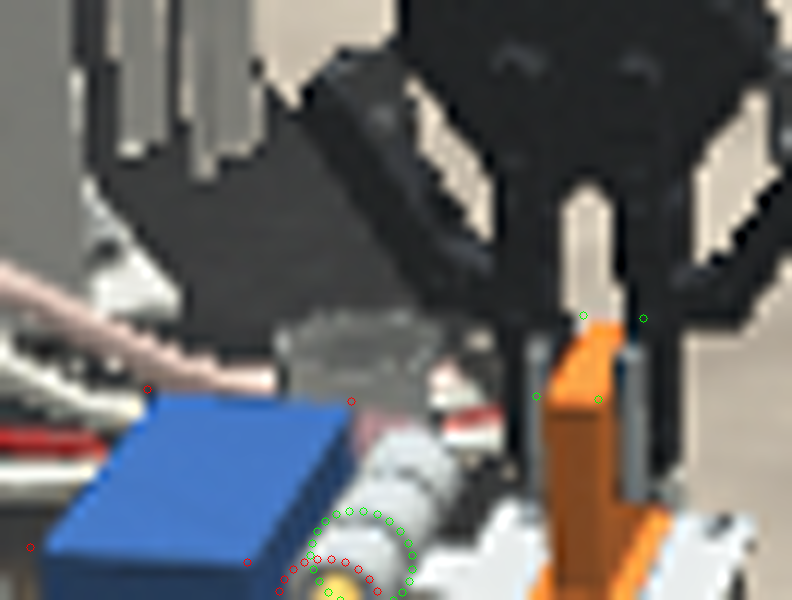

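The side crop shows the leaf and jamb knuckles forming one straight tube from (340,570) to (420,450), with the leaf level. Handle corners and block corners are offset from the model by the same amount, roughly (+7,+5) crop px, so the relative height agrees to within about 1 mm. There is no contact force beyond the leaf's weight, so I'm handing in.

```bash
python3 -c "
from rig import r,order
s=r.state();print(s['time'],s['position'],s['ft_force'],s['gripper_force']);print(order.close_job())"
```

```text
9.5 [0.57102961 0.01207575 0.13794719] [-0.11655625  0.38715178 -2.69847201] 68.95986199378967
the job is handed in; nothing more can be done
None
```

I handed the job in at 9.5 s, still gripping the single-knuckle leaf level between the jamb's knuckles; by my measurements the holes are in line within about 1 mm, with no push on the block.

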